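# Turn the divider leaf of the recipe binder

## Task

The yellow divider leaf of the recipe binder lying open on the shelf has been left half open on one side of the spine. With closed fingertips push it up over the spine and press it down until it lies flat on the other side, never taking the leaf between the fingers nor leaning hard on the binder; then take the hand away. Leave the white leaf lying where it is, and do not disturb the honey jar, the moka pot or the muffin cup.

Things in the scene. Friction and masses are not known exactly. Their poses are not given: they have to be found in the camera images.
- binder: Blue open recipe binder stuck to the shelf on a foam pad that gives 2.5 N/mm (7 mm at most) when pressed; 176 mm along its spine (own x) by 250 mm across (own y). Origin: underside centre, below mid-spine; z up. Spine axis along own x at y = 0, 30 mm above the shelf; spine, brackets below 36 mm, card stacks 28 mm high. The leaves start on its +y side; the yellow one must end on its -y side.
- yellow_leaf (a joint): Angle (rad) of the rigid yellow leaf on the spine: 0 flat on the binder's +y side, 1.57 upright, 3.14 (stop) flat on the -y side; starts at 0.8 to 1.2. 150 mm along the spine, 110 mm from hinge axis to edge (last 12 mm: orange tab, 90 mm long), 4 mm thick, 75 g. Stiff hinge (0.07 N m friction), axis 30 mm above the shelf: stays where left, does not fall.
- leaf_mid (a point): Centre of the yellow leaf, 55 mm from the hinge axis. Axes turn with the leaf: x along the spine, y outward from the spine to the free edge, z normal to the leaf (up when the joint is 0).
- leaf_edge (a point): Middle of the free outer edge of the yellow leaf (on the orange tab), 110 mm from the hinge axis; axes as leaf_mid.
- white_leaf (a joint): Angle of the white leaf with a small green tab, lying flat under the yellow one on the +y side (0 = flat, hinge axis 26 mm above the shelf, 110 mm deep, 3 mm thick, top 28 mm above the shelf). It must stay there.
- honey_jar: Closed glass honey jar with wooden lid, 68 mm across, 105 mm high, loose; origin at the centre of its underside. Stands beyond one end of the spine (binder's +x end).
- moka_pot: Round aluminium moka pot, 86 mm across, 164 mm high, black handle reaching 74 mm from its axis, loose; origin at the centre of its underside. Stands beside the jar beyond the binder's +x end.
- muffin_cup: Red muffin cup, 70 mm across, 32 mm high, loose; origin at the centre of its underside. Stands off the binder's -y side.
Mind the look-alikes: they are no part of the job. Several things look just like the honey_jar: the one meant starts farthest to the robot's right. Of the things that look like the moka_pot, the smaller one is meant.

How it is judged (in metres and radians):
On the way, in this order (a step that is already met when the one before it is completed fails the run):
1. the yellow leaf is pushed past upright (value of joint yellow_leaf above 1.6 rad), for 0.05 s.
2. the yellow leaf lies flat on the other side (value of joint yellow_leaf above 3.07 rad), for 0.2 s.
At the end, for the whole second after the job is handed in: The yellow leaf lies still and flat on the far side (within 0.07 rad, about 4 degrees, of its stop), the white leaf is still flat on its own side (within 0.1 rad), and jar, pot and cup stand upright within 20 mm of where they were (value of joint yellow_leaf above 3.07 rad and velocity of joint yellow_leaf between -0.1 and 0.1 rad/s and value of joint white_leaf below 0.1 rad and distance of each of honey_jar, moka_pot, muffin_cup from where it was at the start of the episode below 0.02 m and angle between each of honey_jar, moka_pot, muffin_cup's own z axis and vertical below 0.2 rad); the robot touches nothing.
It fails at once if the leaf is taken between the fingers (z of the grasp point in the frame of leaf_mid between -0.004 and 0.004 m and x of the grasp point in the frame of leaf_mid between -0.075 and 0.075 m and y of the grasp point in the frame of leaf_mid between -0.056 and 0.056 m).
It fails at once if the fingers squeeze or lean on the binder or its leaves with more than 50 N (contact force between the fingers and binder above 50 N).
It fails at once if the white leaf is raised by more than 0.2 rad (value of joint white_leaf above 0.2 rad).
It fails at once if the jar, pot or cup is moved by more than 20 mm, lifted or tipped (distance of any of honey_jar, moka_pot, muffin_cup from where it was at the start of the episode above 0.02 m or angle between any of honey_jar, moka_pot, muffin_cup's own z axis and vertical above 0.35 rad).
It also fails if it takes over 35 s, if anything falls off the work surface, if the arm or the gripper's body presses on something with over 40 N, if the wrist force passes 120 N, or if a joint passes its speed limit or range.

## Robot

A 6-joint arm with a two-finger parallel gripper is mounted at the origin on the work surface. World frame = base frame: x ahead of the robot, y to its left, z up, the work surface at z = 0. Lengths are in mm, angles in rad, forces in N, time in s.
With the tool pointing down it reaches from about 275 to 1000 mm from the base axis. Payload 8.4 kg.
Tool frame: the origin (TCP) lies on the mounting face of the last link; the fingertips stand 173 mm ahead of it and the grasp point (between the pads) lies 155 mm ahead of it; z points along the fingers, y is the direction in which the jaws open and shut (so a half turn about z gives the same grasp; the last joint's range is limited). The gripper opens to 85 mm and grips with 20 to 120 N. Pads are 22 mm wide; open, the fingers measure 114 mm over their backs; the gripper's body (76 mm by 85 mm) begins 54 mm behind the grasp point. The pads swing forward as they close: fully open they stand 13 mm farther back than shut.
Start: joints at [1.313, 0.353, 1.633, -0, 1.155, -0.002], TCP at [158.136, 604.667, 404.681] pointing down, gripper open.
Joint ranges: [-2.63, 2.63], [-0.92, 2.1], [0.06, 2.66], [-1.3, 4.44], [0, 2.69], [-3.02, 3.02]. Speed limits (rad/s): [2.22, 2.22, 2.79, 3.14, 3.14, 3.14].

## Interface

Orientations are given as [roll, pitch, yaw] about the fixed x, y, z axes, in that order (R = Rz(yaw) Ry(pitch) Rx(roll)).
In Python, from rig import r, grab_frame, spotter gives the robot as it stands.
- The arm moves only by the tool apply_moves, never from a script. Its argument "motion" is text: rows parted by semicolons, each of 5 numbers parted by spaces: the opening, from -1 (shut) to 1 (fully open), then the shift along the tool's x, y, z as a fraction of full scale, then the turn about the tool's z as a fraction of full scale. In form: hand x y z twist; .... A call has 1 to 20 rows; each row is the pose to reach, as a shift and turn from the pose commanded when the call began, along the tool's axes at that moment, turning the shorter way round; what a row does not reach only later rows make up. Full scale, the value 1, is 1 m for a shift and pi rad for a turn. A row lasts 1/12 s, in which the tool goes at most 41.7 mm and 7.16 degrees, less where a joint would pass 70% of its speed; a pose out of reach is approached as far as the arm can. A call with a number of a shift or a turn outside -1 to 1 is refused whole. A call with a gripper value outside its range is refused whole. The fingers move at their own pace and stop on an object; "squeeze" is the grip in N (left out, the last holds). Time passes only in rows, so rows that repeat a pose let the fingers close. It gives the time, the measured TCP pose, the force and the opening at its end, in the units of the state.
- r.sense(): the state, without advancing time (a new reading comes with each control period).
- grab_frame(name): name is "scene" or "side" or "wrist"; returns a dict with "img" (480x640x3 uint8, red, green, blue), "fx", "fy", "cx", "cy" (pixels), "dist_coeffs" ([k1, k2, p1, p2, k3] as OpenCV has them; the pictures are not rectified), "R" (3x3) and "t" (3): a world point X has camera coordinates R X + t. Camera axes: x right, y down, z forward; pixel columns grow to the right and rows downward; lengths in mm; the calibration is good to about 2 mm. A picture is of the moment at which its call begins. There is no depth.
- r.sign_off(): hands the job in, once; it reports no verdict.
Trained networks look in the newest picture that a camera, given by its name, has taken for a name from the list of things; names that differ only in an ending like _2 or _b are one class to them, and where a whole thing is asked for, a point or a joint stands for the part that bears it (a point fixed in the world has none). Each returns a list of dicts, best first, with "conf" (0 to 1); they miss things now and then, are a little off and sometimes report something else, mostly with a low value. They report only what shows in the picture. A call takes as long as a camera call. They do not tell look-alikes from the thing itself.
- spotter.boxes_of(query, camera): "point" ([x, y, z] in mm, in world coordinates, good to about 4 mm: the middle of the surface that is visible of it).
- spotter.place_of(query, camera): "point" ([x, y, z] in mm, in world coordinates, good to about 4 mm: a listed point, or the origin of a listed thing).
The state is a dict: "clock": time; "qpos": joint angles; "qvel": joint speeds; "joint_efforts": joint torques, N m; "eef_pos": TCP position; "tcp_rot": TCP orientation; "contact_force": force on the tool from outside, world axes, zero at the start; "wrist_torque": the same for the moment, N m; "opening": opening from 0.0 (shut) to 1.0 (fully open).
Only numpy, scipy, OpenCV 4.12 (cv2) and the standard library are available. Lean on these libraries where they do the work, as an engineer would, in place of code of your own. Each camera call takes 0.05 s, during which the arm holds its last target.

## Working session

There is one attempt and no reset: what is moved stays moved. The work goes in short steps, Python scripts to look and compute and a tool call to move; the robot and the scene stay as the last step left them, time stands still between calls to the robot, and variables do not carry over. Pictures are saved under pics/ and viewed, and the job is handed in when it is done.

Besides the shell and the picture viewer there is one more tool, called by a JSON object that holds its "method" and its "body", one argument or row to a line. apply_moves: Moves the arm, as the interface text tells. Its arguments: {"type":"object","properties":{"motion":{"type":"string"},"squeeze":{"type":"number"}},"required":["motion"]}

```bash
ls; mkdir -p pics; cat > h.py <<'E'
from rig import r, grab_frame, spotter
import numpy as np, cv2
def snap(n,fn):
    f=grab_frame(n); cv2.imwrite('pics/'+fn,f['img'][:,:,::-1]); return f
def proj(f,P):
    K=np.array([[f['fx'],0,f['cx']],[0,f['fy'],f['cy']],[0,0,1.]])
    rv=cv2.Rodrigues(np.array(f['R'],float))[0]
    return cv2.projectPoints(np.array(P,float).reshape(-1,1,3),rv,np.array(f['t'],float),K,np.array(f['dist_coeffs'],float))[0].reshape(-1,2)
def onplane(f,uv,z):
    K=np.array([[f['fx'],0,f['cx']],[0,f['fy'],f['cy']],[0,0,1.]])
    p=cv2.undistortPoints(np.array(uv,float).reshape(-1,1,2),K,np.array(f['dist_coeffs'],float)).reshape(-1,2)
    R=np.array(f['R'],float);t=np.array(f['t'],float);C=-R.T@t
    d=np.c_[p,np.ones(len(p))]@R
    return C+d*((z-C[2])/d[:,2])[:,None]
E
python3 - <<'E'
from h import *
for c in ['scene','side']:
    f=snap(c,c+'1.png')
    for q in ['binder','leaf_mid','leaf_edge','honey_jar','moka_pot','muffin_cup']:
        print(c,q,[(np.round(d['point']),round(d['conf'],2)) for d in spotter.place_of(q,c)])
    for q in ['yellow_leaf','white_leaf','binder']:
        print(c,q,'box',[(np.round(d['point']),round(d['conf'],2)) for d in spotter.boxes_of(q,c)])
print(r.sense())
E
```

```text
pics
scene binder [(array([604.,  52.,  -2.]), 0.8)]
scene leaf_mid [(array([596.,  83.,  76.]), 0.68)]
scene leaf_edge [(array([586., 115., 118.]), 0.96)]
scene honey_jar [(array([756., 181.,   1.]), 0.88), (array([806., 299.,   4.]), 0.68), (array([664., 286.,  -2.]), 0.58)]
scene moka_pot [(array([ 780., -320.,   -3.]), 0.96), (array([782.,   8.,  -1.]), 0.8)]
scene muffin_cup [(array([ 674., -153.,   -1.]), 0.72)]
scene yellow_leaf box [(array([607.,  87.,  75.]), 0.97)]
scene white_leaf box []
scene binder box [(array([620.,  84.,  28.]), 0.8)]
side binder [(array([603.,  51.,   1.]), 0.63)]
side leaf_mid [(array([593.,  80.,  77.]), 0.93)]
side leaf_edge [(array([590., 111., 116.]), 0.73)]
side honey_jar [(array([756., 180.,   3.]), 0.66), (array([806., 298.,  -1.]), 0.66), (array([667., 287.,   0.]), 0.58)]
side moka_pot [(array([786.,   8.,  -4.]), 0.91), (array([ 778., -322.,   -1.]), 0.71)]
side muffin_cup [(array([ 675., -155.,   -3.]), 0.58)]
side yellow_leaf box [(array([588.,  77.,  71.]), 0.72)]
side white_leaf box [(array([530.,  90.,  28.]), 0.66)]
side binder box [(array([587.,  44.,  27.]), 0.9)]
{'clock': 1.0, 'qpos': array([ 1.31258371e+00,  3.53032739e-01,  1.63337700e+00, -1.04738329e-05,
        1.15520218e+00, -2.40148446e-03]), 'qvel': array([-0.00125787, -0.00030995,  0.0005287 , -0.00097915,  0.0011796 ,
       -0.00088694]), 'joint_efforts': array([-1.60492469e-03, -6.05174017e+01, -3.42436981e+01, -2.88695364e-04,
        1.07933003e-03, -2.57051801e-05]), 'eef_pos': array([158.15058564, 604.67683218, 404.67036439]), 'tcp_rot': array([-3.14157337e+00,  9.53590760e-06,  2.88578575e+00]), 'contact_force': array([ 0.98681138, -0.75745957, -0.04386241]), 'wrist_torque': array([-0.03210352,  0.02552597, -0.00372143]), 'opening': 1.0011924927910851}
```

View pics/scene1.png

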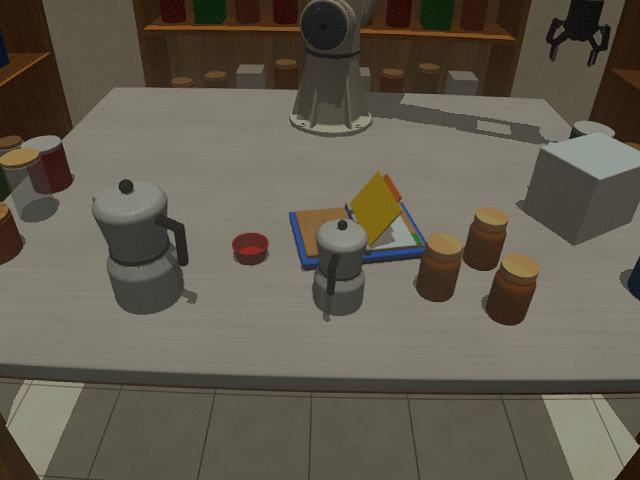

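View pics/side1.png

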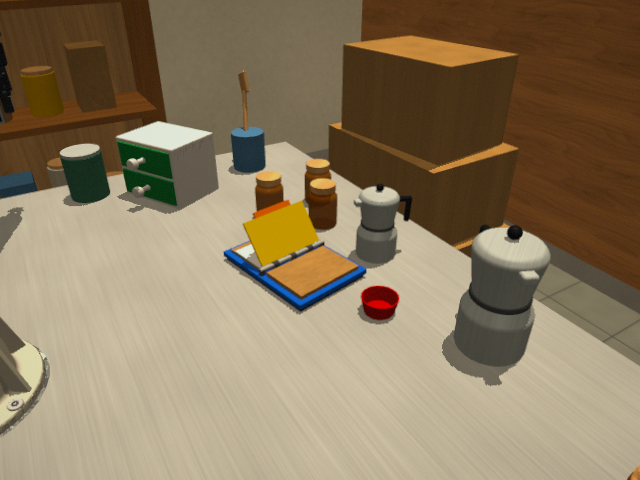

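The scene picture (camera facing the robot) shows the blue binder around pixel (357,233), with the yellow leaf half open towards +y and its orange tab at (392,188). The small moka pot is at (340,265), the nearest jar at (440,267) and the cup at (250,248). The side picture agrees: binder at (295,265), leaf at (283,233). Next I'll refine the binder's yaw.

```bash
cat > fit.py <<'E'
from h import *
from scipy.optimize import least_squares
def T(p,P):
    c,s=np.cos(p[2]),np.sin(p[2]); P=np.array(P,float)
    return np.c_[p[0]+c*P[:,0]-s*P[:,1],p[1]+s*P[:,0]+c*P[:,1],P[:,2]]
def leafpts(a):
    return [[x,rr*np.cos(a),30+rr*np.sin(a)] for x,rr in [(-75,0),(75,0),(75,98),(45,98),(45,110),(-45,110),(-45,98),(-75,98)]]
base=[[sx*88,sy*125,z] for z in(0,) for sx,sy in [(-1,-1),(1,-1),(1,1),(-1,1)]]
E
python3 - <<'E'
from fit import *
fs={c:grab_frame(c) for c in ['scene','side']}
best=None
# observations of network
ob=[];
for c in fs:
    for q in ['binder','leaf_mid','leaf_edge']:
        for d in spotter.place_of(q,c)[:1]: ob.append((q,d['point']))
loc=lambda q,a:{'binder':[0,0,0],'leaf_mid':[0,55*np.cos(a),30+55*np.sin(a)],'leaf_edge':[0,110*np.cos(a),30+110*np.sin(a)]}[q]
s=least_squares(lambda p:np.concatenate([T(p,[loc(q,p[3])])[0]-o for q,o in ob]),[603,52,.2,1.])
p=s.x;print(np.round(p,3),np.round(s.fun,1))
for c,f in fs.items():
    im=f['img'][:,:,::-1].copy();S=4
    x0,y0,x1,y1=(270,150,450,285) if c=='scene' else (205,190,385,325)
    im2=cv2.resize(im[y0:y1,x0:x1],None,fx=S,fy=S,interpolation=cv2.INTER_CUBIC)
    for P,col in [(base,(0,0,255)),(leafpts(p[3]),(255,0,255))]:
        uv=(proj(f,T(p,P))+.5-[x0,y0])*S
        cv2.polylines(im2,[uv.astype(int)],True,col,1)
    cv2.imwrite(f'pics/{c}_ov1.png',im2)
E
```

```text
[6.0415e+02 5.0735e+01 2.3100e-01 9.2500e-01] [-0.9 -3.6  1.9 -0.8 -0.2  0.9  0.7  1.4 -0.9  1.4 -0.7 -0.4 -0.4  2.9
  2.7]
```

View pics/scene_ov1.png

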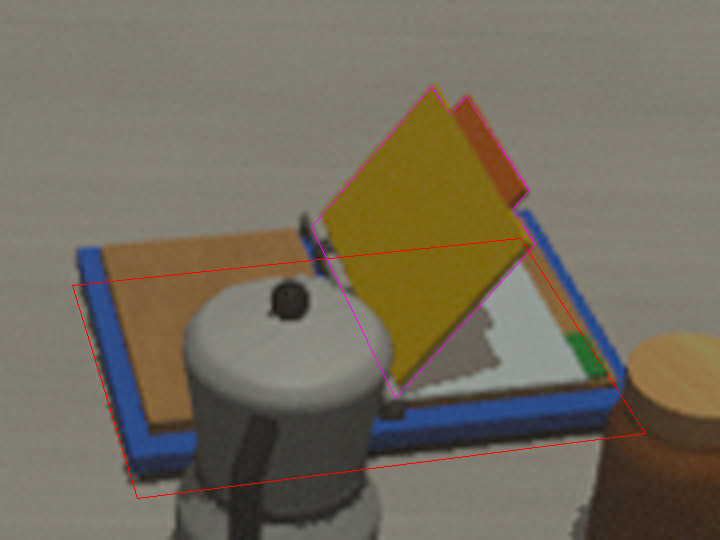

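View pics/side_ov1.png

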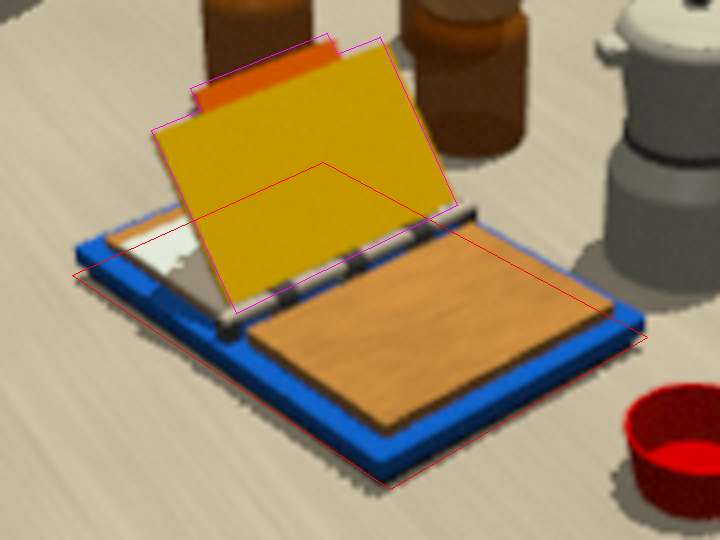

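The overlay fits the leaf outline to 1–2 px: binder at (604,51), yaw 0.231, leaf angle about 0.93. The base sits slightly higher because of the foam pad. Next I'll work out the approach and check clearance to the drawer box.

```bash
cat > st.py <<'E'
from fit import *
p=[604.2,50.7,.231]
def loc(P):
    c,s=np.cos(p[2]),np.sin(p[2]); d=np.array(P[:2])-p[:2]
    return np.array([c*d[0]+s*d[1],-s*d[0]+c*d[1],P[2]])
def Rt(s):
    from scipy.spatial.transform import Rotation as Ro
    return Ro.from_euler('xyz',s['tcp_rot']).as_matrix()
def show():
    s=r.sense();R=Rt(s);tip=s['eef_pos']+R[:,2]*173
    print('clk',s['clock'],'tip loc(bx,by,z)',np.round(loc(tip),1),'yaw',round(s['tcp_rot'][2],3),'F',np.round(s['contact_force'],1),'op',round(s['opening'],2));return s,R,tip
E
python3 - <<'E'
from st import *
s,R,tip=show()
f=grab_frame('scene')
print('box',np.round(onplane(f,[(580,238),(526,200),(640,215)],0)))
tgt=T(p,[[-10,100,210]])[0]
print(tgt,np.round(R.T@(tgt-tip),1)/1000, 'turn',-(1.802-s['tcp_rot'][2])/np.pi)
E
```

```text
clk 1.4 tip loc(bx,by,z) [-307.4  641.4  231.7] yaw 2.886 F [ 0.4 -0.4  0.6] op 1.0
box [[582. 526.   0.]
 [435. 456.   0.]
 [484. 716.   0.]]
[571.57051312 145.75428231 210.        ] [-0.5161 -0.3394  0.0217] turn 0.34498590341614005
```

{"method": "apply_moves", "body": {
  "motion": "-1 -0.516 -0.339 0 0.345; -1 -0.516 -0.339 0 0.345; -1 -0.516 -0.339 0 0.345; -1 -0.516 -0.339 0 0.345; -1 -0.516 -0.339 0 0.345; -1 -0.516 -0.339 0 0.345; -1 -0.516 -0.339 0 0.345; -1 -0.516 -0.339 0 0.345; -1 -0.516 -0.339 0 0.345; -1 -0.516 -0.339 0 0.345; -1 -0.516 -0.339 0 0.345; -1 -0.516 -0.339 0 0.345; -1 -0.516 -0.339 0 0.345; -1 -0.516 -0.339 0 0.345; -1 -0.516 -0.339 0 0.345; -1 -0.516 -0.339 0 0.345; -1 -0.516 -0.339 0 0.345; -1 -0.516 -0.339 0 0.345; -1 -0.516 -0.339 0 0.345; -1 -0.516 -0.339 0 0.345",
  "squeeze": 30
}}

```text
clock: 3.12
eef_pos: [570.9, 147.1, 404.7]
tcp_rot: [-3.141, -0.0, 1.803]
contact_force: [0.7, -0.3, 0.8]
opening: -0.002
```

```bash
python3 - <<'E'
from st import *
show(); snap('side','side2.png')
E
```

```text
clk 3.1167 tip loc(bx,by,z) [-10.4 101.5 231.7] yaw 1.803 F [ 0.7 -0.3  0.8] op -0.0
```

View pics/side2.png

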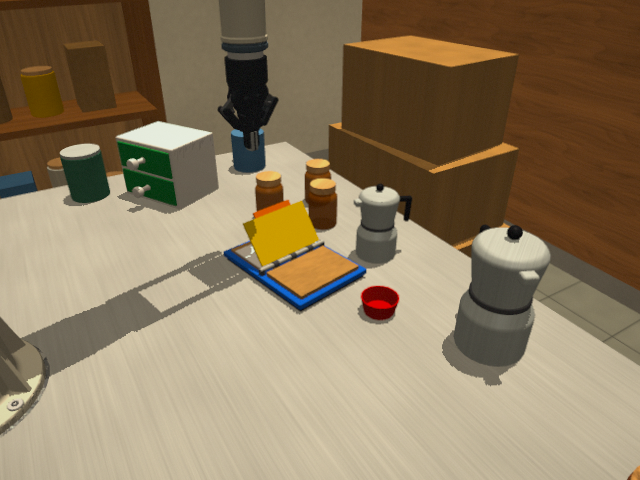

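The fingers are shut, with the tips at pixel (250,145) above the +y side and clear of the leaf. Now I'll go down and push slowly.

{"method": "apply_moves", "body": {
  "motion": "-1 0 0 0.04 0; -1 0 0 0.08 0; -1 0 0 0.12 0; -1 0 0 0.142 0; -1 0 0 0.142 0; -1 -0.008 0 0.142 0; -1 -0.014 0 0.142 0; -1 -0.02 0 0.142 0; -1 -0.025 0 0.142 0; -1 -0.03 0 0.142 0; -1 -0.035 0 0.142 0; -1 -0.04 0 0.142 0; -1 -0.044 0 0.142 0; -1 -0.048 0 0.142 0; -1 -0.052 0 0.142 0; -1 -0.056 0 0.142 0; -1 -0.06 0 0.142 0; -1 -0.06 0 0.142 0"
}}

```text
clock: 4.67
eef_pos: [585.8, 87.4, 264.2]
tcp_rot: [3.14, -0.0, 1.801]
contact_force: [-4.5, 2.4, 16.5]
opening: 0.002
```

```bash
python3 - <<'E'
from st import *
show(); snap('side','side3.png')
for q in ['leaf_mid','leaf_edge']:
    for c in ['side','scene']:
        if c=='scene' and q=='leaf_mid': snap('scene','scene3.png')
        for d in spotter.place_of(q,c)[:1]:
            l=loc(d['point']);print(q,c,np.round(l),d['conf'],np.arctan2(l[2]-30,l[1]))
E
```

```text
clk 4.6667 tip loc(bx,by,z) [-9.3 40.  91.2] yaw 1.801 F [-4.5  2.4 16.5] op 0.0
leaf_mid side [-6. 14. 78.] 0.76 1.2754449310830678
leaf_mid scene [ 3. 16. 78.] 0.97 1.2574295368155464
leaf_edge side [  0.  24. 126.] 0.78 1.3223477867772933
leaf_edge scene [ -5.  30. 129.] 0.68 1.272857369155064
```

View pics/side3.png

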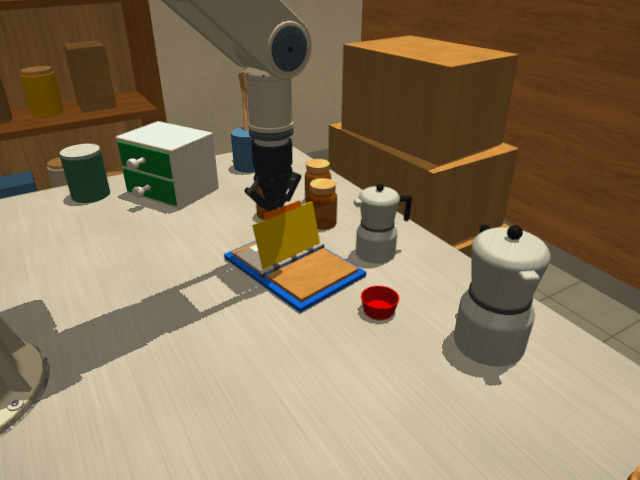

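View pics/scene3.png

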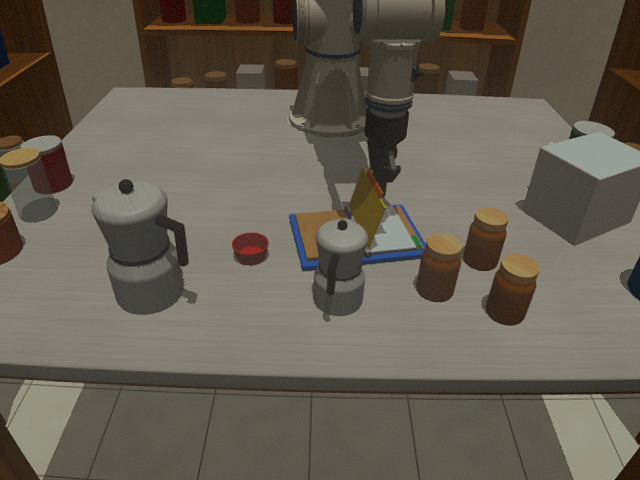

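The leaf is at about 1.28 rad (scene picture: leaf at (367,205), finger behind it). The 16 N upward force means the rising edge is catching a ledge on the fingers. I'll rise before pushing further.

{"method": "apply_moves", "body": {
  "motion": "-1 0 0 -0.006 0; -1 0 0 -0.012 0; -1 0 0 -0.018 0; -1 0 0 -0.018 0; -1 -0.004 0 -0.019 0; -1 -0.008 0 -0.02 0; -1 -0.012 0 -0.021 0; -1 -0.016 0 -0.021 0; -1 -0.016 0 -0.021 0"
}}

```text
clock: 5.72
eef_pos: [589.1, 71.2, 283.5]
tcp_rot: [-3.141, 0.0, 1.801]
contact_force: [0.1, 0.8, -0.1]
opening: -0.0
```

```bash
python3 - <<'E'
from st import *
show()
E
```

```text
clk 5.7167 tip loc(bx,by,z) [-10.1  23.4 110.5] yaw 1.801 F [ 0.1  0.8 -0.1] op -0.0
```

{"method": "apply_moves", "body": {
  "motion": "-1 -0.004 0 0 0; -1 -0.008 0 0 0; -1 -0.012 0 0 0; -1 -0.016 0 0 0; -1 -0.02 0 0.001 0; -1 -0.024 0 0.002 0; -1 -0.028 0 0.003 0; -1 -0.032 0 0.004 0; -1 -0.037 0 0.005 0; -1 -0.037 0 0.005 0; -1 -0.037 0 0.005 0"
}}

```text
clock: 6.63
eef_pos: [597.5, 35.8, 278.5]
tcp_rot: [-3.141, 0.0, 1.801]
contact_force: [-0.6, 0.7, -0.9]
opening: -0.004
```

```bash
python3 - <<'E'
from st import *
show(); f=snap('side','side4.png')
for q in ['leaf_mid','leaf_edge']:
    for c in ['side','scene']:
        if c=='scene' and q=='leaf_mid': snap('scene','scene4.png')
        for d in spotter.place_of(q,c)[:1]:
            l=loc(d['point']);print(q,c,np.round(l),d['conf'],np.arctan2(l[2]-30,l[1]))
E
```

```text
clk 6.6333 tip loc(bx,by,z) [-10.  -13.  105.5] yaw 1.801 F [-0.6  0.7 -0.9] op -0.0
leaf_mid side [ -6. -19.  86.] 0.97 1.8965909312088503
leaf_mid scene [ -1. -15.  86.] 0.71 1.83251452643496
leaf_edge side [ -1. -39. 132.] 0.81 1.9350174986649193
leaf_edge scene [ -5. -34. 130.] 0.85 1.8996267943236402
```

View pics/scene4.png

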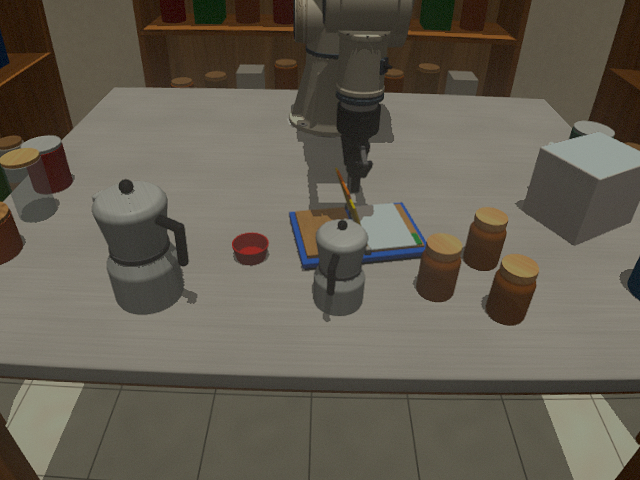

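The leaf is past upright at about 1.9 rad, as planned, with no stray force. Next I'll follow the arc down.

{"method": "apply_moves", "body": {
  "motion": "-1 -0.006 0 0.002 0; -1 -0.011 0 0.0035 0; -1 -0.016 0 0.0065 0; -1 -0.021 0 0.0095 0; -1 -0.026 0 0.0135 0; -1 -0.031 0 0.0175 0; -1 -0.035 0 0.022 0; -1 -0.039 0 0.026 0; -1 -0.042 0 0.031 0; -1 -0.0455 0 0.036 0; -1 -0.048 0 0.042 0; -1 -0.051 0 0.047 0; -1 -0.053 0 0.052 0; -1 -0.055 0 0.058 0; -1 -0.056 0 0.062 0; -1 -0.057 0 0.066 0; -1 -0.057 0 0.07 0; -1 -0.057 0 0.07 0; -1 -0.057 0 0.07 0"
}}

```text
clock: 8.52
eef_pos: [610.5, -19.3, 208.4]
tcp_rot: [-3.141, -0.0, 1.802]
contact_force: [0.9, 0.5, 1.3]
opening: -0.001
```

```bash
python3 - <<'E'
from st import *
show(); f=snap('side','side5.png')
E
```

```text
clk 8.5167 tip loc(bx,by,z) [-10.  -69.5  35.4] yaw 1.802 F [0.9 0.5 1.3] op -0.0
```

View pics/side5.png

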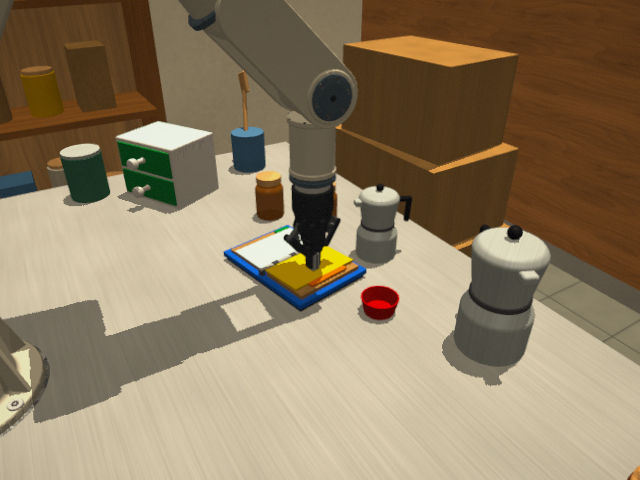

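The leaf is nearly flat under the tips, which are at pixel (313,262). Now I'll press gently in small steps.

{"method": "apply_moves", "body": {
  "motion": "-1 0 0 0.001 0; -1 0 0 0.002 0; -1 0 0 0.003 0; -1 0 0 0.004 0; -1 0 0 0.005 0; -1 0 0 0.005 0; -1 0 0 0.005 0"
}}

```text
clock: 9.15
eef_pos: [610.7, -19.3, 204.0]
tcp_rot: [3.141, 0.0, 1.802]
contact_force: [0.6, 1.3, 4.5]
opening: 0.001
```

{"method": "apply_moves", "body": {
  "motion": "-1 0 0 0.001 0; -1 0 0 0.002 0; -1 0 0 0.003 0; -1 0 0 0.003 0; -1 0 0 0.003 0; -1 0 0 0.003 0; -1 0 0 0.003 0"
}}

```text
clock: 9.73
eef_pos: [610.7, -19.3, 201.5]
tcp_rot: [3.141, 0.0, 1.802]
contact_force: [-1.7, 0.3, 11.3]
opening: -0.002
```

The force rises at the foam's stiffness (about 2.7 N/mm), so the leaf is at its stop. I'll lift away and check.

{"method": "apply_moves", "body": {
  "motion": "-1 0 0 -0.002 0; -1 0 0 -0.004 0; -1 0 0 -0.008 0; -1 0 0 -0.015 0; -1 0 0 -0.03 0; -1 0 0 -0.06 0; -1 0 0 -0.1 0; -1 0 0 -0.14 0; -1 0 0 -0.18 0; -1 0 0 -0.22 0; -1 0 0 -0.22 0; -1 0 0 -0.22 0"
}}

```text
clock: 10.73
eef_pos: [610.9, -19.4, 423.9]
tcp_rot: [3.136, 0.001, 1.802]
contact_force: [-0.5, 0.3, 0.8]
opening: -0.002
```

```bash
python3 - <<'E'
from st import *
show(); fs={c:snap(c,c+'6.png') for c in ['side','scene']}
for q in ['leaf_mid','leaf_edge','honey_jar','moka_pot','muffin_cup']:
    for c in fs:
        for d in spotter.place_of(q,c)[:3]:
            print(q,c,'world',np.round(d['point']),'loc',np.round(loc(d['point'])),round(d['conf'],2))
ims=[]
for c,f in fs.items():
    im=f['img'][:,:,::-1].copy();S=4
    x0,y0,x1,y1=(270,150,450,285) if c=='scene' else (205,190,385,325)
    im2=cv2.resize(im[y0:y1,x0:x1],None,fx=S,fy=S,interpolation=cv2.INTER_CUBIC)
    for a,col in [(3.14,(255,0,255)),(3.07,(255,255,0))]:
        uv=(proj(f,T(p,leafpts(a)))+.5-[x0,y0])*S
        cv2.polylines(im2,[uv.astype(int)],True,col,1)
    cv2.imwrite(f'pics/{c}_ov6.png',im2)
E
```

```text
clk 10.7333 tip loc(bx,by,z) [ -8.6 -70.  250.9] yaw 1.802 F [-0.5  0.3  0.8] op -0.0
leaf_mid scene world [615.  -4.  33.] loc [ -2. -56.  33.] 0.62
leaf_edge side world [626. -58.  28.] loc [  -3. -111.   28.] 0.92
leaf_edge side world [756. 179.   1.] loc [177.  90.   1.] 0.67
leaf_edge scene world [622. -56.  29.] loc [  -7. -108.   29.] 0.6
honey_jar side world [668. 285.  -1.] loc [116. 213.  -1.] 0.9
honey_jar side world [751. 180.   2.] loc [173.  92.   2.] 0.75
honey_jar side world [807. 298.  -0.] loc [254. 195.  -0.] 0.68
honey_jar scene world [665. 288.  -2.] loc [114. 217.  -2.] 0.78
honey_jar scene world [804. 296.   2.] loc [250. 193.   2.] 0.69
honey_jar scene world [757. 184.  -0.] loc [179.  95.  -0.] 0.56
moka_pot side world [782.   8.  -0.] loc [163. -82.  -0.] 0.62
moka_pot side world [ 674. -160.   -2.] loc [  19. -221.   -2.] 0.62
moka_pot side world [ 779. -321.   -1.] loc [  85. -402.   -1.] 0.6
moka_pot scene world [ 780. -324.   -4.] loc [  86. -405.   -4.] 0.94
moka_pot scene world [786.   8.  -5.] loc [167. -84.  -5.] 0.74
muffin_cup side world [ 672. -158.   -1.] loc [  18. -219.   -1.] 0.95
muffin_cup scene world [ 669. -148.    1.] loc [  18. -209.    1.] 0.92
```

View pics/scene_ov6.png

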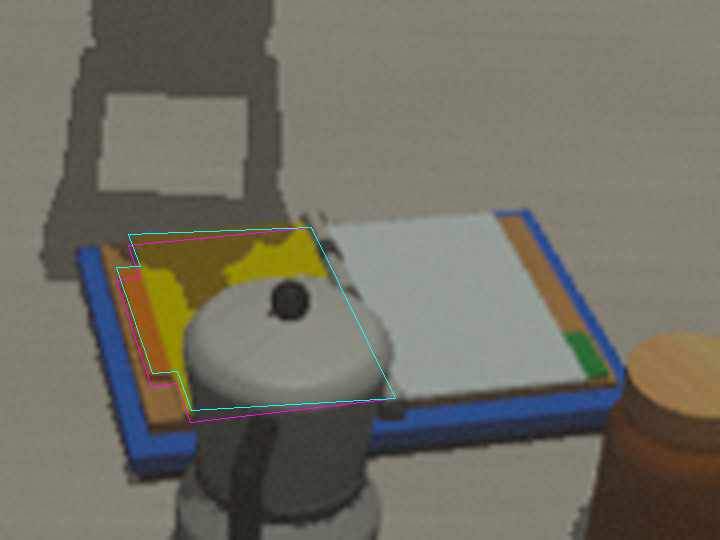

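View pics/side_ov6.png

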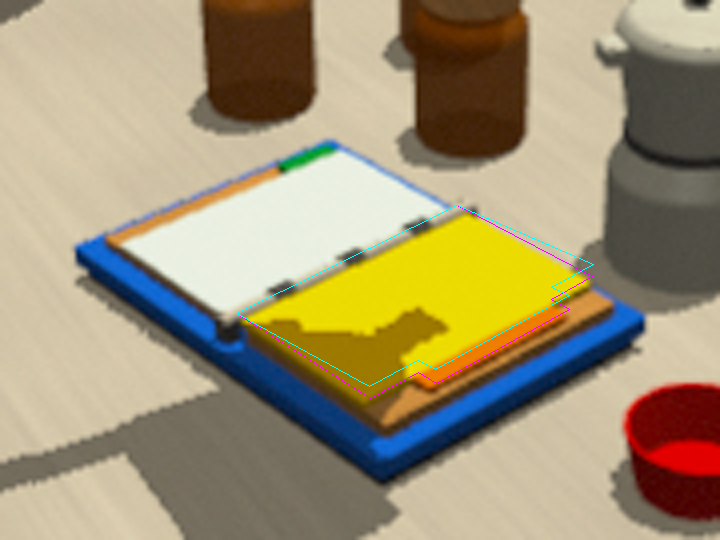

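Both overlays match the flat outline (3.14, magenta) rather than the 3.07 one. The white leaf lies flat, and the jar, pot and cup are where they were. Handing in.

```bash
python3 - <<'E'
from st import *
print(r.sign_off())
E
```

```text
the job is handed in; nothing more can be done
None
```

The yellow leaf now lies flat on the binder's -y side, and I handed the job in at about 10.8 s of the 35 s allowed. `sign_off` reports no verdict, so the results below come only from my own checks.

**What I did:** With the fingers shut, I pushed the leaf from about 0.93 rad past upright (1.9 rad measured). I then followed it down in an arc, pressed it onto its stop with about 11 N, and lifted the hand straight up, with the tips ending about 250 mm above the shelf.

**Last checks:**
- **Yellow leaf:** in both cameras its outline fits the flat position (3.14 rad) better than the 3.07 rad limit. The leaf edge was located at y ≈ -110 mm and z ≈ 28 mm in the binder's frame. While pressing, the force rose at about the foam's stiffness, so the leaf was on its stop.
- **White leaf:** it lies flat on its own side.
- **Jar, pot and cup:** all were within about 6 mm of their first measured positions, roughly the noise of the detector.
- **Hand:** after lifting away, the measured force was close to zero.

**What didn't go to plan:**
- **Catch on the fingers:** early in the push the leaf edge caught on the fingers, giving about 16 N upward. I raised the hand about 20 mm and went on; no later reading exceeded about 11 N.
- **Detector errors:** in the last side view, the detector once mistook a jar for the leaf edge and the cup for a moka pot. I discarded both because their positions matched the real jar and cup.

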